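# Next sample into the viewing corner

## Robot

A 6-joint arm with a two-finger parallel gripper is mounted at the origin on the work surface. World frame = base frame: x ahead of the robot, y to its left, z up, the work surface at z = 0. Lengths are in m, angles in rad, forces in N, time in s.
With the tool pointing down it reaches from about 0.3 to 0.775 m from the base axis. Payload 14.6 kg.
Tool frame: the origin (TCP) lies on the centre line of the jaws, within the pads' length; the fingertips stand 11 mm ahead of it and the grasp point (between the pads) lies 8 mm behind it (env.tip_extent is the distance from the TCP to the fingertips, in m); z points along the fingers, y is the line along which they close (so a half turn about z gives the same grasp; the last joint's range is limited). The gripper opens to 85 mm and grips with 20 to 120 N. Pads are 22 mm wide; open, the fingers measure 114 mm over their backs; the gripper's body (76 mm by 85 mm) begins 54 mm behind the grasp point. The pads swing forward as they close: fully open they stand 13 mm farther back than shut.
Start: joints at [1.126, 0.3, 1.521, -0, 1.321, -0.067], TCP at [0.203, 0.511, 0.242] pointing down, gripper open.
Joint ranges: [-3.03, 3.03], [-0.79, 2.21], [0.23, 2.52], [-1.04, 4.18], [0, 3.07], [-2.55, 2.55]. Speed limits (rad/s): [2.22, 2.22, 2.57, 3.14, 3.14, 3.14].

## Interface

Orientations are given as a unit quaternion [x, y, z, w].
In Python, from plant import env, optics gives the robot as it stands. The module is installed in compiled form; this text tells all that it offers.
- The arm moves only by the tool step_arm, never from a script. Its argument "targets" is a list of rows, each an object of numbers: "x", "y", "z": the shift along the tool's x, y, z in units of 30 mm (1.0 is 30 mm); "rx", "ry", "rz": the turn, a rotation vector about the tool's x, y, z in units of 10 degrees (1.0 is 10 degrees); "fingers": the opening, from 0 (shut) to 1 (fully open). In form: [{"x": .., "y": .., "z": .., "rx": .., "ry": .., "rz": .., "fingers": ..}, ...]. A call has 1 to 10 rows; each row shifts and turns the commanded pose from where the row before left it, along the tool's axes as they then stand; what a row does not reach is not made up. A row lasts 1/8 s, in which the tool goes at most 62.5 mm and 10.7 degrees, less where a joint would pass 70% of its speed; a pose out of reach is approached as far as the arm can. A call is refused whole if a number of a shift passes 1 or a number of a turn 1, either way. A call with a gripper value outside its range is refused whole. The fingers move at their own pace and stop on an object; "force" is the grip in N (left out, the last holds). Time passes only in rows, so rows that do not move let the fingers close. It gives the time, the measured TCP pose, the force, the opening and the grip force at its end, in the units of the state.
- env.get_obs(): the state, without advancing time (a new reading comes with each control period).
- optics.snapshot(name): name is "side" or "top"; returns the picture (384x512x3 uint8, red, green, blue); there is no depth.
- optics.camera_info(name): a dict with "mtx" (3x3 intrinsics, pixels), "dist" ([k1, k2, p1, p2, k3] as OpenCV has them; the pictures are not rectified), "view" (4x4, takes a point from world to camera coordinates). Camera axes: x right, y down, z forward; pixel columns grow to the right and rows downward; lengths in m; the calibration is good to about 2 mm. A picture is of the moment at which its call begins. camera_info takes no time and is no camera call.
- env.close_job(): hands the job in; it is judged then, once.
The state is a dict: "clock": time; "joint_positions": joint angles; "qd": joint speeds; "joint_torque": joint torques, N m; "ee_pos": TCP position; "orientation": TCP orientation; "contact_force": force on the tool from outside, world axes, zero at the start; "ft_torque": the same for the moment, N m; "grip_width": finger opening in m; "gripper_force": force on a finger pad.
Only numpy, scipy, OpenCV 4.12 (cv2) and the standard library are available. Lean on these libraries where they do the work, as an engineer would, in place of code of your own. Each camera call takes 0.05 s, during which the arm holds its last target. There are 200 camera calls.

## Task

In the sliding tray on the inspection stage, bring the carrier with the square three-legged chip into the viewing corner, the one with the steel bracket: slide the bare carrier into the empty cell, then the carrier with the round can into the cell the bare one left, then the chip carrier into the viewing corner. Press it home there until it bears firmly on the stop screws of both walls at once, with about 5 newtons on each, then let go; those two walls are only held by friction, slip at some 7 newtons, and must not be shifted. Move the carriers one at a time by their posts without lifting them, never push one against a wall or its neighbour with more than 20 newtons, and leave everything else on the bench alone.

Things in the scene. Friction and masses are not known exactly. Their poses are not given: they have to be found in the camera images.
- stage: Fixed stage plate 200 x 320 x 24 mm, origin at the centre of its underside on the bench. In its middle a square dark steel tray, 150 x 150 mm inside, floor 30 mm and wall tops 40 mm above the bench, walls 8 mm thick along the stage's x, y. It has 2 x 2 cells, no dividers: 10 mm of play per row and column. A steel bracket (top at 56 mm) is outside its +x +y corner, the viewing corner.
- wall_x: The tray's +x wall, a rail set square and held by friction: it slips along +x if pushed with over about 7 N. Starts with its inner face at stage x = +75 mm; origin mid-length at tray-floor height, x = +79 mm. A firm brass stop screw (dome radius 8 mm) at stage y = +36 mm, 5 mm above the floor, stands 0 to 5 mm proud of its inner face, set anew each time, told by no pose: feel for it.
- wall_y: The tray's +y wall, a rail like wall_x that slips along +y if pushed with over about 7 N. Starts with its inner face at stage y = +75 mm; origin mid-length at tray-floor height, y = +79 mm. Its like stop screw at stage x = +36 mm, 5 mm above the floor, stands 0 to 5 mm proud, set anew each time and independently of the other, told by no pose: feel for it.
- near_walls: The tray's fixed -x and -y walls, inner faces at stage x = -75 mm and y = -75 mm, without stop screws. Origin: centre of the tray floor.
- viewing (a point): Viewing cell, on the tray floor at (40, 40) mm from the stage centre, axes as the stage: the origin of a carrier would lie here if it touched both bare walls of the +x +y corner; the stop screws hold it 0 to 5 mm short of that in x and in y. The can carrier starts here, clear of the stops, at about (33, 33) mm.
- empty (a point): The cell that is empty at the start, in the -x -y corner at (-40, -40) mm: where the origin of a carrier lies when it touches both walls of that corner. Axes as the stage.
- near_left (a point): The like point of the cell in the -x +y corner, at (-40, +40) mm. The chip carrier or the bare carrier starts near here, at about (-38, 33) mm. Axes as the stage.
- far_right (a point): The like point of the cell in the +x -y corner, at (+40, -40) mm. The bare carrier or the chip carrier starts near here, at about (33, -38) mm. Axes as the stage.
- chip_carrier: The carrier to be viewed: 70 x 70 x 14 mm smooth white plate (friction in the tray about 0.2), 0.1 to 0.25 kg, with a 14 mm square grey grip post at its centre, from 14 to 42 mm above its underside, square to the plate. Starts with its axes as the stage. Origin: centre of the underside. A black square chip 22 x 16 mm, 5 mm high, with three steel legs lies on its +x +y corner.
- bare_carrier: The bare carrier, nothing on it but its post: 70 x 70 x 14 mm smooth white plate (friction in the tray about 0.2), 0.1 to 0.25 kg, with a 14 mm square grey grip post at its centre, from 14 to 42 mm above its underside, square to the plate. Starts with its axes as the stage. Origin: centre of the underside. 
- can_carrier: The carrier already looked at: 70 x 70 x 14 mm smooth white plate (friction in the tray about 0.2), 0.1 to 0.25 kg, with a 14 mm square grey grip post at its centre, from 14 to 42 mm above its underside, square to the plate. Starts with its axes as the stage. Origin: centre of the underside. A round brass can, 24 mm across and 5 mm high, stands on its +x +y corner.
- tweezers: Steel tweezers 120 mm long, 8 mm high, lying on the stage beside the tray (+y side). Leave alone. Origin: centre of the underside.
- weight: Brass calibration weight 24 mm across, 26 mm high, on the stage beside the tray (-y side). Leave alone. Origin: centre of the underside.
- gauge_block: Steel gauge block 35 x 15 x 9 mm on the stage beside the tray (-y side). Leave alone. Origin: centre of the underside.
- caliper: Digital caliper 235 mm long, 15 mm high, on the bench. Leave alone. Origin: centre of the underside.
- magnifier: Hand magnifier, 78 mm ring with blue handle, 14 mm high, on the bench. Leave alone. Origin: under the centre of the lens.
- cleaner: White bottle 56 mm across, 130 mm high, on the bench. Leave alone. Origin: centre of the underside.
- swab_cup: White ceramic cup 70 mm across, 85 mm high, on the bench. Leave alone. Origin: centre of the underside.
There are look-alikes about, which are no part of the job. Leave any blue or turquoise look-alike of the chip_carrier alone.

How it is judged:
By the outcome, as a careful person would: the job done as asked, in the order asked, and still so for the second after the job is handed in, with the robot touching nothing.
It also fails if it takes over 72 s, if anything falls off the work surface, if the arm or the gripper's body presses on something with over 40 N, if the wrist force passes 120 N, or if a joint passes its speed limit or range.

## Working session

There is one attempt and no reset: what is moved stays moved. The work goes in short steps, Python scripts to look and compute and a tool call to move; the robot and the scene stay as the last step left them, time stands still between calls to the robot, and variables do not carry over. Pictures are saved under pics/ and viewed, at most 10 in all, crops included, and the job is handed in when it is done.

Besides the shell and the picture viewer there is one more tool, called after "Call:" by a JSON object that holds its "api" and its "payload", one argument or row to a line. step_arm: Moves the arm, as the interface text tells. Its arguments: {"type":"object","properties":{"targets":{"type":"array"},"force":{"type":"number"}},"required":["targets"]}

```bash
mkdir -p pics; python3 - <<'E'
from plant import env, optics
import cv2
for n in("top","side"):
    cv2.imwrite(f"pics/{n}0.png",optics.snapshot(n)[:,:,::-1]); i=optics.camera_info(n); print(n,i)
o=env.get_obs(); print(o, env.tip_extent)
E
```

```text
top {'mtx': array([[425.58648427,   0.        , 256.39767281],
       [  0.        , 425.58648427, 187.97156923],
       [  0.        ,   0.        ,   1.        ]]), 'dist': array([0.044397, 0.      , 0.      , 0.      , 0.      ]), 'view': array([[-0.01498146, -0.99984104,  0.00966664,  0.03079884],
       [-0.98423768,  0.01304249, -0.17636919,  0.52836577],
       [ 0.17621508, -0.01215654, -0.98427662,  1.26551248],
       [ 0.        ,  0.        ,  0.        ,  1.        ]])}
side {'mtx': array([[358.83897144,   0.        , 258.39589274],
       [  0.        , 358.83897144, 191.72223017],
       [  0.        ,   0.        ,   1.        ]]), 'dist': array([-0.02618254,  0.        ,  0.        ,  0.        ,  0.        ]), 'view': array([[-0.96305595, -0.26908516,  0.01078989,  0.52272644],
       [-0.21112848,  0.72954368, -0.65053116,  0.11978988],
       [ 0.16717658, -0.62877595, -0.75940292,  0.92073857],
       [ 0.        ,  0.        ,  0.        ,  1.        ]])}
{'clock': 0.1, 'joint_positions': array([ 1.12643501e+00,  3.00407199e-01,  1.52149131e+00, -3.05363425e-05,
        1.32069034e+00, -6.66017732e-02]), 'qd': array([-0.00210966, -0.00163075, -0.00288575, -0.00016023, -0.00158758,
        0.00041264]), 'joint_torque': array([-1.66655231e-03, -5.44381607e+01, -3.62364364e+01, -2.09808068e-04,
        3.17255013e-03,  4.30571120e-06]), 'ee_pos': array([0.2027915 , 0.51104937, 0.24179434]), 'orientation': array([ 1.87754965e-01,  9.82215773e-01, -4.85664772e-04, -1.11562906e-04]), 'contact_force': array([-0.59836162,  0.25509172,  0.10766811]), 'ft_torque': array([-0.0037667 , -0.00777265,  0.0165434 ]), 'gripper_force': 0.0, 'grip_width': 0.08528348088163044} 0.011
```

View pics/top0.png

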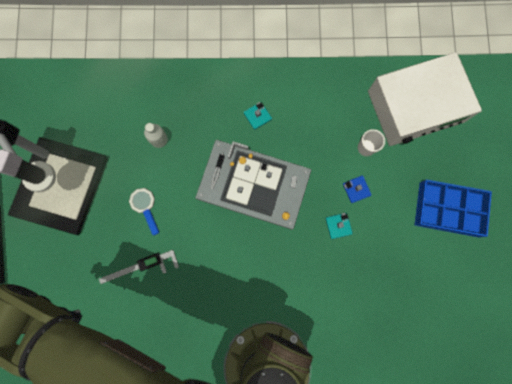

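View pics/side0.png

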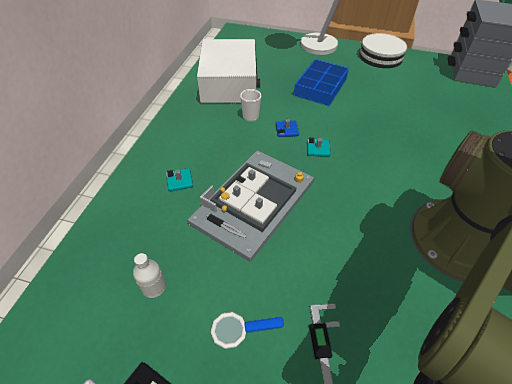

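The top view shows the tray at about (254,184). Its white carriers have posts at about (248,168), (269,175) and (240,190), and the bracket is at (237,150). The look-alikes are teal (258,115), teal (339,226) and blue (357,188); the magnifier is at (142,200) and the caliper at (140,265). Next is a close crop.

```bash
python3 - <<'E'
import cv2,numpy as np
a=cv2.imread("pics/top0.png")[135:235,190:320]; b=cv2.imread("pics/side0.png")[145:265,180:320]
a=cv2.resize(a,None,fx=6,fy=6,interpolation=cv2.INTER_CUBIC);b=cv2.resize(b,None,fx=5,fy=5,interpolation=cv2.INTER_CUBIC)
cv2.imwrite("pics/topc.png",a);cv2.imwrite("pics/sidec.png",b)
E
```

```text
(no output)
```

View pics/topc.png

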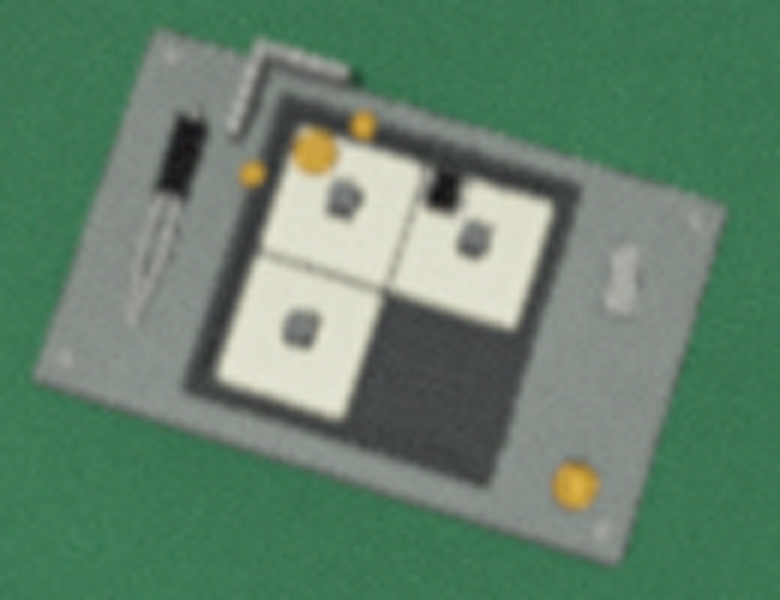

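View pics/sidec.png

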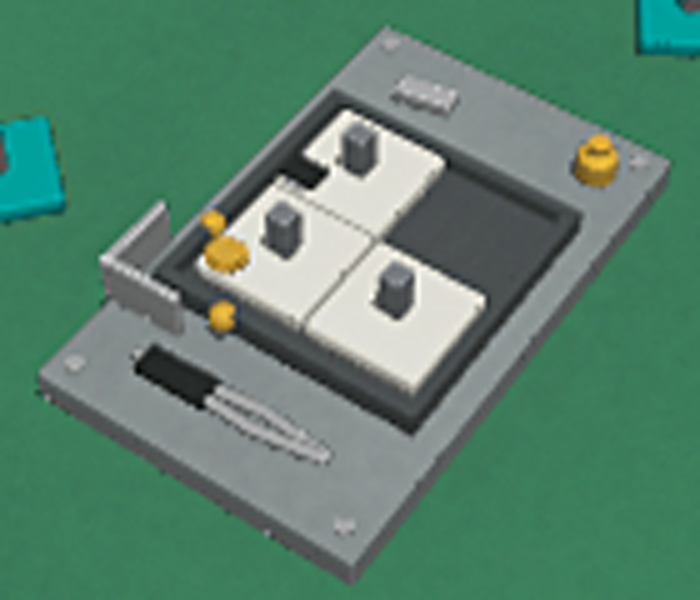

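The chip (black, with legs) is on the far_right carrier: top crop (443,190), post (476,235). The can is in the viewing corner, post (345,195). The bare carrier is at near_left, post (302,325).

```bash
cat > h.py <<'E'
import cv2,numpy as np
from plant import env,optics
from scipy.optimize import least_squares
from scipy.spatial.transform import Rotation as R
I={n:optics.camera_info(n) for n in("top","side")}
def proj(n,P):
    i=I[n];V=i["view"];return cv2.projectPoints(np.atleast_2d(P).astype(float),cv2.Rodrigues(V[:3,:3])[0],V[:3,3],i["mtx"],i["dist"])[0][:,0]
def tri(pt,ps):
    return least_squares(lambda X:np.r_[(proj("top",X)-pt).ravel(),(proj("side",X)-ps).ravel()],[.5,0,.05])
def st(S,p):  # stage->world
    c,s=np.cos(S[2]),np.sin(S[2]);p=np.atleast_2d(p);return np.c_[S[0]+c*p[:,0]-s*p[:,1],S[1]+s*p[:,0]+c*p[:,1],p[:,2]]
def inv(S,p):
    c,s=np.cos(S[2]),np.sin(S[2]);d=np.array(p[:2])-S[:2];return np.array([c*d[0]+s*d[1],-s*d[0]+c*d[1]])
E
python3 - <<'E'
from h import *
T=lambda a:(np.array(a)+.5)/6-.5+[190,135]
Sd=lambda a:(np.array(a)+.5)/5-.5+[180,145]
print("post tops")
for k,a,b in[("can",(345,194),(285,211)),("chip",(476,234),(360,131)),("bare",(302,324),(398,271))]:
    r=tri(T(a),Sd(b));print(k,r.x,r.cost)
ct=T([(158,32),(727,207),(620,565),(35,380)]);cs=Sd([(42,378),(388,28),(668,160),(355,562)])
for a,b in zip(ct,cs): print(tri(a,b).x.round(4))
L=np.array([(100,160),(100,-160),(-100,-160),(-100,160)])/1e3
f=lambda q,w:np.r_[w[0]*(proj("top",st(q,np.c_[L,[q[3]]*4]))-ct).ravel(),w[1]*(proj("side",st(q,np.c_[L,[q[3]]*4]))-cs).ravel()]
for w in((1,1),(1,0.01),(.01,1)):
    r=least_squares(lambda q:np.r_[f(q,w),(q[3]-.024)*200],[.48,.03,-.2,.024]);print(r.x,r.cost)
# white plates & post from colour in the top picture
im=cv2.imread("pics/top0.png")
hs=cv2.cvtColor(im,cv2.COLOR_BGR2HSV)[135:235,190:320]
m=((hs[...,2]>190)&(hs[...,1]<60)).astype(np.uint8)
n,l,s,c=cv2.connectedComponentsWithStats(m)
for q in range(1,n):
    if s[q,4]>50: print(s[q],c[q]+[190,135])
S=r.x
for q in [(1,1),(1,.01)]:
    S=least_squares(lambda x:np.r_[f(x,q),(x[3]-.024)*200],[.48,.03,-.2,.024]).x
    for k,a in[("can",(345,194)),("chip",(476,234)),("bare",(302,324))]:
        g=least_squares(lambda p:(proj("top",[p[0],p[1],.072])-T(a)).ravel(),[.5,0]).x
        print(k,inv(S,g)*1e3)
E
```

```text
post tops
can [0.58906389 0.05098346 0.07020397] 0.12505174880392186
chip [ 0.5676504  -0.01523922  0.07025545] 0.07937402019611345
bare [0.52191989 0.07345538 0.07003242] 0.18999182765441647
[0.6916 0.1506 0.0154]
[ 0.5904 -0.1505  0.02  ]
[ 0.4042 -0.088   0.0207]
[0.5031 0.2139 0.022 ]
[ 0.54727998  0.03110424 -0.31864256  0.019356  ] 3.0806131392663088
[ 0.54785764  0.03154361 -0.32151805  0.02160925] 0.7280896946819724
[ 0.54671837  0.03047869 -0.31666908  0.01899242] 2.1788751457415496
[ 44  24  47  30 712] [257.71910112 173.83005618]
[ 37  43  26  26 407] [239.43488943 190.63144963]
can [34.15882914 32.29220938]
chip [ 34.34660101 -37.33232991]
bare [-36.30851404  32.62876119]
can [33.6566199  31.79089743]
chip [ 34.04459551 -37.83281408]
bare [-36.8113997   31.92481987]
```

```bash
cat >> h.py <<'E'
S=np.array([.548,.0313,-.320])
def where(goal=None,z=None):
    o=env.get_obs();p=o["ee_pos"];r=R.from_quat(o["orientation"]);M=r.as_matrix();s=inv(S,p)
    tx=M[:,0];yaw=np.degrees(np.arctan2(tx[1],tx[0])-(S[2]+np.pi));yaw=(yaw+180)%360-180
    c,sn=np.cos(S[2]),np.sin(S[2]);f=o["contact_force"];fs=(c*f[0]+sn*f[1],-sn*f[0]+c*f[1],f[2])
    print("t%.2f stage mm"%o["clock"],(s*1e3).round(2),"z %.1f"%(p[2]*1e3),"yaw err %.2f"%yaw,"tilt",np.degrees(M[:2,2]).round(2),"F",np.round(fs,2),"w %.1f g %.1f"%(o["grip_width"]*1e3,o["gripper_force"]))
    if goal is not None:
        d=np.array(goal)-s*1e3;print("need x %.2f y %.2f z %.2f rz %.2f"%(-d[0]/30,d[1]/30,(p[2]*1e3-z)/30,yaw/10))
E
python3 -c "
from h import *
where((-38,33),110)"
```

```text
t0.10 stage mm [-478.6  346.8] z 241.8 yaw err -3.31 tilt [-0.02 -0.05] F [-0.65  0.05  0.11] w 85.3 g 0.0
need x -14.69 y -10.46 z 4.39 rz -0.33
```

Call:
{"api": "step_arm", "payload": {
  "targets": [
    {"x": 0, "y": 0, "z": 0, "rz": -0.33, "fingers": 0.4},
    {"x": -1, "y": -0.7},
    {"x": -1, "y": -0.7},
    {"x": -1, "y": -0.7},
    {"x": -1, "y": -0.7},
    {"x": -1, "y": -0.7},
    {"x": -1, "y": -0.7},
    {"x": -1, "y": -0.7},
    {"x": -1, "y": -0.7},
    {"x": -1, "y": -0.7}
  ],
  "force": 30
}}

```text
invalid input at $.targets[0]: expected keys x, y, z, rx, ry, rz, fingers
```

Call:
{"api": "step_arm", "payload": {
  "targets": [
    {"x": -1, "y": -0.7},
    {"x": -1, "y": -0.7},
    {"x": -1, "y": -0.7},
    {"x": -1, "y": -0.7},
    {"x": -1, "y": -0.7},
    {"x": -0.69, "y": -0.66, "z": 1},
    {"z": 1},
    {"z": 1},
    {"z": 1},
    {"z": 0.4}
  ]
}}

```text
invalid input at $.targets[0]: expected keys x, y, z, rx, ry, rz, fingers
```

```bash
python3 -c "
from h import *
where((-38,33),62)
a=optics.snapshot('top')[135:235,190:320];b=optics.snapshot('side')[125:245,180:320]
cv2.imwrite('pics/g1.png',np.hstack([cv2.resize(a,(390,300),interpolation=2),cv2.resize(b,(350,300),interpolation=2)])[:,:,::-1])"
```

```text
t0.10 stage mm [-478.6  346.8] z 241.8 yaw err -3.31 tilt [-0.02 -0.05] F [-0.65  0.05  0.11] w 85.3 g 0.0
need x -14.69 y -10.46 z 5.99 rz -0.33
```

View pics/g1.png

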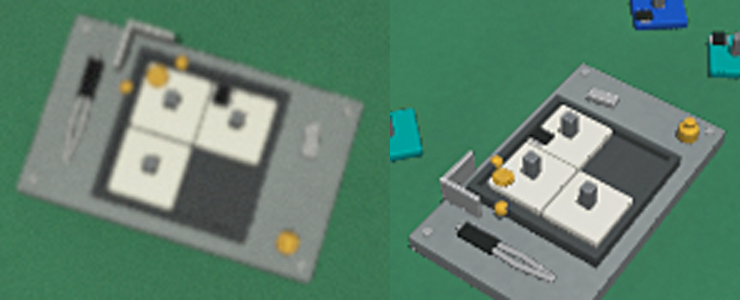

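The calls were refused because every key is required in each row, so nothing moved and the scene is unchanged.

Call:
{"api": "step_arm", "payload": {
  "targets": [
    {"x": 0, "y": 0, "z": 0, "rx": 0, "ry": 0, "rz": -0.33, "fingers": 0.4},
    {"x": -1, "y": -0.7, "z": 0, "rx": 0, "ry": 0, "rz": 0, "fingers": 0.4},
    {"x": -1, "y": -0.7, "z": 0, "rx": 0, "ry": 0, "rz": 0, "fingers": 0.4},
    {"x": -1, "y": -0.7, "z": 0, "rx": 0, "ry": 0, "rz": 0, "fingers": 0.4},
    {"x": -1, "y": -0.7, "z": 0, "rx": 0, "ry": 0, "rz": 0, "fingers": 0.4},
    {"x": -1, "y": -0.7, "z": 0, "rx": 0, "ry": 0, "rz": 0, "fingers": 0.4},
    {"x": -1, "y": -0.7, "z": 0, "rx": 0, "ry": 0, "rz": 0, "fingers": 0.4},
    {"x": -1, "y": -0.7, "z": 0, "rx": 0, "ry": 0, "rz": 0, "fingers": 0.4},
    {"x": -1, "y": -0.7, "z": 0, "rx": 0, "ry": 0, "rz": 0, "fingers": 0.4},
    {"x": -1, "y": -0.7, "z": 0, "rx": 0, "ry": 0, "rz": 0, "fingers": 0.4}
  ],
  "force": 30
}}

```text
clock: 1.45
ee_pos: [0.4002, 0.2458, 0.2422]
orientation: [0.159, 0.987, -0.0, -0.0]
contact_force: [0.2, 0.6, -0.2]
grip_width: 0.034
gripper_force: 0.0
```

Call:
{"api": "step_arm", "payload": {
  "targets": [
    {"x": -1, "y": -0.7, "z": 0, "rx": 0, "ry": 0, "rz": 0, "fingers": 0.4},
    {"x": -1, "y": -0.7, "z": 0, "rx": 0, "ry": 0, "rz": 0, "fingers": 0.4},
    {"x": -1, "y": -0.7, "z": 0, "rx": 0, "ry": 0, "rz": 0, "fingers": 0.4},
    {"x": -1, "y": -0.7, "z": 0, "rx": 0, "ry": 0, "rz": 0, "fingers": 0.4},
    {"x": -1, "y": -0.7, "z": 0, "rx": 0, "ry": 0, "rz": 0, "fingers": 0.4},
    {"x": -0.69, "y": -0.66, "z": 0.6, "rx": 0, "ry": 0, "rz": 0, "fingers": 0.4},
    {"x": 0, "y": 0, "z": 1, "rx": 0, "ry": 0, "rz": 0, "fingers": 0.4},
    {"x": 0, "y": 0, "z": 1, "rx": 0, "ry": 0, "rz": 0, "fingers": 0.4},
    {"x": 0, "y": 0, "z": 1, "rx": 0, "ry": 0, "rz": 0, "fingers": 0.4},
    {"x": 0, "y": 0, "z": 0.4, "rx": 0, "ry": 0, "rz": 0, "fingers": 0.4}
  ]
}}

```text
clock: 2.7
ee_pos: [0.5218, 0.0746, 0.1208]
orientation: [0.159, 0.987, -0.0, -0.001]
contact_force: [-0.3, -0.1, 0.9]
grip_width: 0.0342
gripper_force: 0.0
```

```bash
python3 -c "
from h import *
where((-38,33),62)
a=optics.snapshot('top')[135:235,190:320];b=optics.snapshot('side')[125:245,180:320]
cv2.imwrite('pics/g2.png',np.hstack([cv2.resize(a,(390,300),interpolation=2),cv2.resize(b,(350,300),interpolation=2)])[:,:,::-1])
where((-38,33),62)"
```

```text
t2.70 stage mm [-38.49  32.81] z 120.8 yaw err -0.02 tilt [-0.14 -0.01] F [-0.25 -0.15  0.92] w 34.2 g 0.0
need x -0.02 y 0.01 z 1.96 rz -0.00
t2.80 stage mm [-38.21  32.99] z 121.6 yaw err -0.01 tilt [-0.09 -0.01] F [-0.23 -0.86  0.13] w 34.3 g 0.0
need x -0.01 y 0.00 z 1.99 rz -0.00
```

View pics/g2.png

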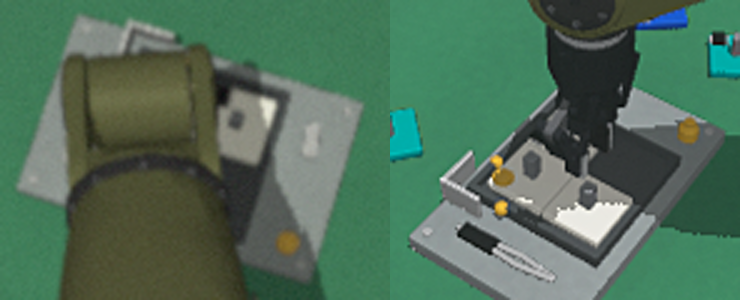

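The fingers are straddling above the bare post, whose top is at (588,188) in the side half. Descending.

Call:
{"api": "step_arm", "payload": {
  "targets": [
    {"x": 0, "y": 0, "z": 0.5, "rx": 0, "ry": 0, "rz": 0, "fingers": 0.4},
    {"x": 0, "y": 0, "z": 0.5, "rx": 0, "ry": 0, "rz": 0, "fingers": 0.4},
    {"x": 0, "y": 0, "z": 0.5, "rx": 0, "ry": 0, "rz": 0, "fingers": 0.4},
    {"x": 0, "y": 0, "z": 0.48, "rx": 0, "ry": 0, "rz": 0, "fingers": 0.4},
    {"x": 0, "y": 0, "z": 0, "rx": 0, "ry": 0, "rz": 0, "fingers": 0.4}
  ]
}}

```text
clock: 3.42
ee_pos: [0.5218, 0.0746, 0.0616]
orientation: [0.159, 0.987, -0.0, -0.001]
contact_force: [-0.1, -0.7, -0.6]
grip_width: 0.034
gripper_force: 0.0
```

Call:
{"api": "step_arm", "payload": {
  "targets": [
    {"x": 0, "y": 0, "z": 0, "rx": 0, "ry": 0, "rz": 0, "fingers": 0.3},
    {"x": 0, "y": 0, "z": 0, "rx": 0, "ry": 0, "rz": 0, "fingers": 0.24},
    {"x": 0, "y": 0, "z": 0, "rx": 0, "ry": 0, "rz": 0, "fingers": 0.2},
    {"x": 0, "y": 0, "z": 0, "rx": 0, "ry": 0, "rz": 0, "fingers": 0.19}
  ]
}}

```text
clock: 3.92
ee_pos: [0.5225, 0.0747, 0.0631]
orientation: [0.159, 0.987, 0.0, 0.0]
contact_force: [-0.4, 1.0, 0.2]
grip_width: 0.0161
gripper_force: 0.2
```

```bash
python3 -c "
from h import *
where((-38,33),62);s=optics.snapshot('side')[125:245,180:320]
cv2.imwrite('pics/g3.png',cv2.resize(s,(700,600),interpolation=2)[:,:,::-1])
where()"
```

```text
t3.92 stage mm [-37.82  33.16] z 63.1 yaw err -0.01 tilt [0.03 0.  ] F [-0.74  0.81  0.23] w 16.1 g 0.2
need x 0.01 y -0.01 z 0.04 rz -0.00
t3.98 stage mm [-37.83  33.17] z 63.1 yaw err -0.01 tilt [0.03 0.  ] F [ 0.6   0.6  -0.26] w 16.3 g 0.2
```

View pics/g3.png

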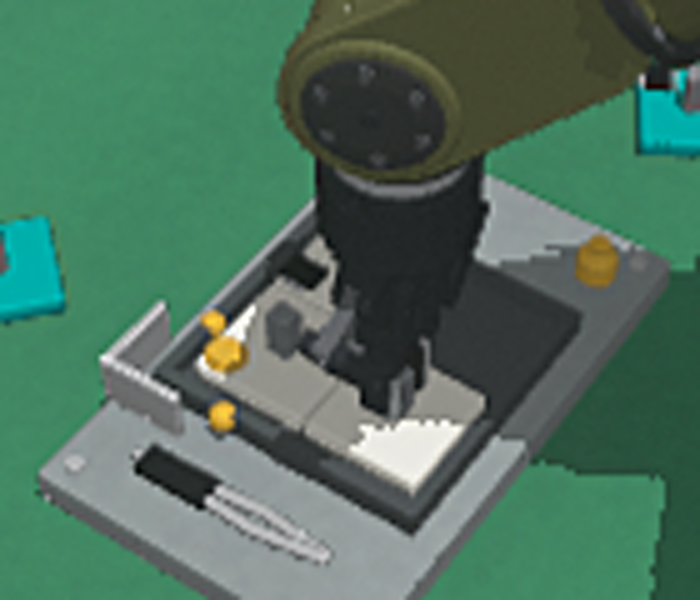

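Call:
{"api": "step_arm", "payload": {
  "targets": [
    {"x": 0, "y": 0, "z": 0, "rx": 0, "ry": 0, "rz": 0, "fingers": 0.1},
    {"x": 0, "y": 0, "z": 0, "rx": 0, "ry": 0, "rz": 0, "fingers": 0.1},
    {"x": 0, "y": 0, "z": 0, "rx": 0, "ry": 0, "rz": 0, "fingers": 0.1},
    {"x": 0, "y": 0, "z": 0, "rx": 0, "ry": 0, "rz": 0, "fingers": 0.1}
  ],
  "force": 25
}}

```text
clock: 4.47
ee_pos: [0.5226, 0.0747, 0.0631]
orientation: [0.159, 0.987, 0.0, 0.0]
contact_force: [0.4, 0.7, 6.1]
grip_width: 0.0133
gripper_force: 25.9
```

```bash
cat >> h.py <<'E'
def avg(n=8):
    c,sn=np.cos(S[2]),np.sin(S[2]);L=[];P=[]
    for k in range(n):
        o=env.get_obs();f=o["contact_force"];L.append((c*f[0]+sn*f[1],-sn*f[0]+c*f[1],f[2]));P.append([*(inv(S,o["ee_pos"])*1e3),o["ee_pos"][2]*1e3]);optics.snapshot("top")
    print("avgF",np.mean(L,0).round(2),"sd",np.std(L,0).round(2),"pos",np.mean(P,0).round(2),"sd",np.std(P,0).round(2))
E
python3 -c "
from h import *
where((-38,-39),62);avg()"
```

```text
t4.47 stage mm [-37.76  33.16] z 63.1 yaw err -0.01 tilt [0.03 0.  ] F [0.22 0.76 6.05] w 13.3 g 25.9
need x 0.01 y -2.41 z 0.04 rz -0.00
avgF [-0.54  0.3   5.58] sd [0.46 0.44 0.48] pos [-37.77  33.16  63.12] sd [0.01 0.01 0.01]
```

Call:
{"api": "step_arm", "payload": {
  "targets": [
    {"x": 0, "y": 0, "z": -0.01, "rx": 0, "ry": 0, "rz": 0, "fingers": 0.1},
    {"x": 0, "y": -0.1, "z": 0, "rx": 0, "ry": 0, "rz": 0, "fingers": 0.1},
    {"x": 0, "y": -0.1, "z": 0, "rx": 0, "ry": 0, "rz": 0, "fingers": 0.1}
  ]
}}

```text
clock: 5.25
ee_pos: [0.5204, 0.0688, 0.0631]
orientation: [0.159, 0.987, 0.0, -0.0]
contact_force: [-0.9, 1.6, 2.6]
grip_width: 0.0134
gripper_force: 25.6
```

```bash
python3 -c "
from h import *
where((-38,-39),62);avg(6)"
```

```text
t5.25 stage mm [-37.96  26.89] z 63.1 yaw err -0.01 tilt [-0.  0.] F [-1.39  1.18  2.57] w 13.4 g 25.6
need x 0.00 y -2.20 z 0.04 rz -0.00
avgF [-0.38 -0.5   2.28] sd [0.71 0.75 0.43] pos [-37.96  26.78  63.14] sd [0.01 0.12 0.01]
```

Call:
{"api": "step_arm", "payload": {
  "targets": [
    {"x": 0, "y": -0.3, "z": 0, "rx": 0, "ry": 0, "rz": 0, "fingers": 0.1},
    {"x": 0, "y": -0.3, "z": 0, "rx": 0, "ry": 0, "rz": 0, "fingers": 0.1},
    {"x": 0, "y": -0.3, "z": 0, "rx": 0, "ry": 0, "rz": 0, "fingers": 0.1},
    {"x": 0, "y": -0.3, "z": 0, "rx": 0, "ry": 0, "rz": 0, "fingers": 0.1},
    {"x": 0, "y": -0.3, "z": 0, "rx": 0, "ry": 0, "rz": 0, "fingers": 0.1},
    {"x": 0, "y": -0.3, "z": 0, "rx": 0, "ry": 0, "rz": 0, "fingers": 0.1},
    {"x": 0, "y": -0.2, "z": 0, "rx": 0, "ry": 0, "rz": 0, "fingers": 0.1},
    {"x": 0, "y": 0, "z": 0, "rx": 0, "ry": 0, "rz": 0, "fingers": 0.1}
  ]
}}

```text
clock: 6.55
ee_pos: [0.5015, 0.0116, 0.0631]
orientation: [0.16, 0.987, -0.0, -0.0]
contact_force: [0.2, -0.1, -0.3]
grip_width: 0.0136
gripper_force: 25.3
```

```bash
python3 -c "
from h import *
where((-38,-39),62);avg(6)"
```

```text
t6.55 stage mm [-37.96 -33.33] z 63.1 yaw err -0.04 tilt [-0.01 -0.  ] F [ 0.24 -0.06 -0.27] w 13.6 g 25.3
need x 0.00 y -0.19 z 0.04 rz -0.00
avgF [-0.06 -0.41  0.1 ] sd [0.33 0.61 0.48] pos [-37.95 -32.92  63.14] sd [0.01 0.21 0.01]
```

Near the wall now. Feeling for it gently.

Call:
{"api": "step_arm", "payload": {
  "targets": [
    {"x": 0, "y": -0.08, "z": 0, "rx": 0, "ry": 0, "rz": 0, "fingers": 0.1},
    {"x": 0, "y": -0.08, "z": 0, "rx": 0, "ry": 0, "rz": 0, "fingers": 0.1},
    {"x": 0, "y": -0.03, "z": 0, "rx": 0, "ry": 0, "rz": 0, "fingers": 0.1},
    {"x": 0, "y": 0, "z": 0, "rx": 0, "ry": 0, "rz": 0, "fingers": 0.1}
  ]
}}

```text
clock: 7.35
ee_pos: [0.4999, 0.0068, 0.0632]
orientation: [0.16, 0.987, 0.0, 0.0]
contact_force: [1.1, 4.5, -0.4]
grip_width: 0.0133
gripper_force: 25.3
```

```bash
python3 -c "
from h import *
where((-38,-40),62);avg(8)"
```

```text
t7.35 stage mm [-37.92 -38.33] z 63.2 yaw err -0.02 tilt [0.02 0.03] F [-0.36  4.62 -0.36] w 13.3 g 25.3
need x 0.00 y -0.06 z 0.04 rz -0.00
avgF [-0.23  5.18 -0.54] sd [0.37 0.4  0.6 ] pos [-37.93 -38.34  63.23] sd [0.01 0.01 0.01]
```

Call:
{"api": "step_arm", "payload": {
  "targets": [
    {"x": 0.04, "y": 0.03, "z": 0, "rx": 0, "ry": 0, "rz": 0, "fingers": 0.1},
    {"x": 0.03, "y": 0, "z": 0, "rx": 0, "ry": 0, "rz": 0, "fingers": 0.1},
    {"x": 0, "y": 0, "z": 0, "rx": 0, "ry": 0, "rz": 0, "fingers": 0.1}
  ]
}}

```text
clock: 8.12
ee_pos: [0.4983, 0.0079, 0.0633]
orientation: [0.159, 0.987, -0.0, 0.0]
contact_force: [3.2, -1.1, -2.0]
grip_width: 0.0134
gripper_force: 25.2
```

```bash
python3 -c "
from h import *
where((-38,-40),62);avg(6)"
```

```text
t8.12 stage mm [-39.77 -37.83] z 63.3 yaw err -0.01 tilt [ 0.04 -0.02] F [ 3.38 -0.02 -2.  ] w 13.4 g 25.2
need x -0.06 y -0.07 z 0.04 rz -0.00
avgF [ 3.84 -0.76 -1.08] sd [0.33 0.43 0.54] pos [-39.8  -37.82  63.28] sd [0.02 0.02 0.01]
```

Call:
{"api": "step_arm", "payload": {
  "targets": [
    {"x": -0.03, "y": 0, "z": 0.01, "rx": 0, "ry": 0, "rz": 0, "fingers": 0.1},
    {"x": 0, "y": 0, "z": 0, "rx": 0, "ry": 0, "rz": 0, "fingers": 0.1},
    {"x": 0, "y": 0, "z": 0, "rx": 0, "ry": 0, "rz": 0, "fingers": 0.35},
    {"x": 0, "y": 0, "z": 0, "rx": 0, "ry": 0, "rz": 0, "fingers": 0.35},
    {"x": 0, "y": 0, "z": 0, "rx": 0, "ry": 0, "rz": 0, "fingers": 0.35},
    {"x": 0, "y": 0, "z": -0.6, "rx": 0, "ry": 0, "rz": 0, "fingers": 0.35},
    {"x": 0, "y": 0, "z": -0.6, "rx": 0, "ry": 0, "rz": 0, "fingers": 0.35},
    {"x": 0, "y": 0, "z": 0, "rx": 0, "ry": 0, "rz": 0, "fingers": 0.35}
  ]
}}

```text
clock: 9.43
ee_pos: [0.4995, 0.0078, 0.0997]
orientation: [0.159, 0.987, 0.0, 0.001]
contact_force: [0.1, -0.6, -0.1]
grip_width: 0.0297
gripper_force: 0.0
```

```bash
sed -i 's/^S=.*/S=np.array([.5485,.0329,-.320])/' h.py; python3 -c "
from h import *
where((33,33),63)"
```

```text
t9.43 stage mm [-38.64 -39.24] z 99.7 yaw err -0.01 tilt [ 0.11 -0.01] F [ 0.28 -0.54 -0.08] w 29.7 g 0.0
need x -2.39 y 2.41 z 1.22 rz -0.00
```

Call:
{"api": "step_arm", "payload": {
  "targets": [
    {"x": -0.6, "y": 0.6, "z": 0, "rx": 0, "ry": 0, "rz": 0, "fingers": 0.35},
    {"x": -0.6, "y": 0.6, "z": 0, "rx": 0, "ry": 0, "rz": 0, "fingers": 0.35},
    {"x": -0.6, "y": 0.6, "z": 0, "rx": 0, "ry": 0, "rz": 0, "fingers": 0.35},
    {"x": -0.6, "y": 0.58, "z": 0, "rx": 0, "ry": 0, "rz": 0, "fingers": 0.35},
    {"x": 0, "y": 0, "z": 0, "rx": 0, "ry": 0, "rz": 0, "fingers": 0.35},
    {"x": 0, "y": 0, "z": 0.6, "rx": 0, "ry": 0, "rz": 0, "fingers": 0.35},
    {"x": 0, "y": 0, "z": 0.61, "rx": 0, "ry": 0, "rz": 0, "fingers": 0.35},
    {"x": 0, "y": 0, "z": 0, "rx": 0, "ry": 0, "rz": 0, "fingers": 0.35}
  ],
  "force": 25
}}

```text
clock: 10.42
ee_pos: [0.5884, 0.0527, 0.0603]
orientation: [0.16, 0.987, -0.0, -0.002]
contact_force: [-0.2, 0.3, 0.5]
grip_width: 0.03
gripper_force: 0.0
```

Call:
{"api": "step_arm", "payload": {
  "targets": [
    {"x": 0, "y": 0, "z": 0, "rx": 0, "ry": 0, "rz": 0, "fingers": 0.2},
    {"x": 0, "y": 0, "z": 0, "rx": 0, "ry": 0, "rz": 0, "fingers": 0.2},
    {"x": 0, "y": 0, "z": 0, "rx": 0, "ry": 0, "rz": 0, "fingers": 0.1},
    {"x": 0, "y": 0, "z": 0, "rx": 0, "ry": 0, "rz": 0, "fingers": 0.1},
    {"x": 0, "y": 0, "z": -0.01, "rx": 0, "ry": 0, "rz": 0, "fingers": 0.1}
  ]
}}

```text
clock: 11.05
ee_pos: [0.5901, 0.0529, 0.0632]
orientation: [0.159, 0.987, 0.0, 0.0]
contact_force: [2.0, -0.4, 3.0]
grip_width: 0.0135
gripper_force: 26.0
```

```bash
python3 -c "
from h import *
where((-38.5,36),63);avg(6)"
```

```text
t11.05 stage mm [33.14 32.1 ] z 63.2 yaw err -0.01 tilt [0.05 0.  ] F [2.04 0.2  3.04] w 13.5 g 26.0
need x 2.39 y 0.13 z 0.01 rz -0.00
avgF [ 1.04 -0.32  4.7 ] sd [0.64 0.45 0.9 ] pos [33.16 32.09 63.25] sd [0.01 0.01 0.01]
```

Call:
{"api": "step_arm", "payload": {
  "targets": [
    {"x": 0.1, "y": 0.01, "z": -0.01, "rx": 0, "ry": 0, "rz": 0, "fingers": 0.1},
    {"x": 0.25, "y": 0.01, "z": 0, "rx": 0, "ry": 0, "rz": 0, "fingers": 0.1},
    {"x": 0.3, "y": 0, "z": 0, "rx": 0, "ry": 0, "rz": 0, "fingers": 0.1},
    {"x": 0.3, "y": 0, "z": 0, "rx": 0, "ry": 0, "rz": 0, "fingers": 0.1},
    {"x": 0.3, "y": 0, "z": 0, "rx": 0, "ry": 0, "rz": 0, "fingers": 0.1},
    {"x": 0.3, "y": 0.03, "z": 0, "rx": 0, "ry": 0, "rz": 0, "fingers": 0.1},
    {"x": 0.3, "y": 0.04, "z": 0, "rx": 0, "ry": 0, "rz": 0, "fingers": 0.1},
    {"x": 0.3, "y": 0.03, "z": 0, "rx": 0, "ry": 0, "rz": 0, "fingers": 0.1},
    {"x": 0.2, "y": 0, "z": 0, "rx": 0, "ry": 0, "rz": 0, "fingers": 0.1},
    {"x": 0, "y": 0, "z": 0, "rx": 0, "ry": 0, "rz": 0, "fingers": 0.1}
  ]
}}

```text
clock: 12.6
ee_pos: [0.5233, 0.0789, 0.0633]
orientation: [0.159, 0.987, 0.0, -0.0]
contact_force: [-2.3, 0.6, 7.6]
grip_width: 0.0132
gripper_force: 26.5
```

```bash
python3 -c "
from h import *
where((-38.5,36),63);avg(6)"
```

```text
t12.60 stage mm [-38.34  35.72] z 63.3 yaw err 0.00 tilt [-0.04  0.01] F [-2.42 -0.13  7.57] w 13.2 g 26.5
need x 0.01 y 0.01 z 0.01 rz 0.00
avgF [-1.99  0.6   7.78] sd [0.37 0.64 0.43] pos [-38.2   35.7   63.24] sd [0.08 0.01 0.02]
```

Call:
{"api": "step_arm", "payload": {
  "targets": [
    {"x": 0, "y": 0, "z": -0.01, "rx": 0, "ry": 0, "rz": 0, "fingers": 0.1},
    {"x": 0, "y": 0, "z": 0, "rx": 0, "ry": 0, "rz": 0, "fingers": 0.35},
    {"x": 0, "y": 0, "z": 0, "rx": 0, "ry": 0, "rz": 0, "fingers": 0.35},
    {"x": 0, "y": 0, "z": 0, "rx": 0, "ry": 0, "rz": 0, "fingers": 0.35},
    {"x": 0, "y": 0, "z": -0.6, "rx": 0, "ry": 0, "rz": 0, "fingers": 0.35},
    {"x": 0, "y": 0, "z": -0.6, "rx": 0, "ry": 0, "rz": 0, "fingers": 0.35},
    {"x": -0.6, "y": -0.6, "z": 0, "rx": 0, "ry": 0, "rz": 0, "fingers": 0.35},
    {"x": -0.6, "y": -0.6, "z": 0, "rx": 0, "ry": 0, "rz": 0, "fingers": 0.35},
    {"x": -0.6, "y": -0.6, "z": 0, "rx": 0, "ry": 0, "rz": 0, "fingers": 0.35},
    {"x": -0.58, "y": -0.66, "z": 0, "rx": 0, "ry": 0, "rz": 0, "fingers": 0.35}
  ]
}}

```text
clock: 14.15
ee_pos: [0.5692, -0.0147, 0.1011]
orientation: [0.159, 0.987, 0.0, 0.001]
contact_force: [-0.9, 0.4, -0.7]
grip_width: 0.0297
gripper_force: 0.0
```

Call:
{"api": "step_arm", "payload": {
  "targets": [
    {"x": 0, "y": 0, "z": 0, "rx": 0, "ry": 0, "rz": 0, "fingers": 0.35}
  ]
}}

```text
clock: 14.28
ee_pos: [0.5692, -0.0153, 0.1008]
orientation: [0.16, 0.987, 0.0, 0.001]
contact_force: [-0.6, 0.6, -0.6]
grip_width: 0.03
gripper_force: 0.0
```

```bash
python3 -c "
from h import *
where((33,-38),63)
a=optics.snapshot('side');where((33,-38),63)
cv2.imwrite('pics/c1.png',cv2.resize(a[125:245,180:320],(700,600),interpolation=2)[:,:,::-1])"
```

```text
t14.28 stage mm [ 34.81 -39.22] z 100.8 yaw err -0.12 tilt [ 0.09 -0.01] F [-0.8   0.36 -0.57] w 30.0 g 0.0
need x 0.06 y 0.04 z 1.26 rz -0.01
t14.32 stage mm [ 34.14 -38.44] z 100.6 yaw err -0.07 tilt [ 0.06 -0.  ] F [-0.04  0.25  0.49] w 29.9 g 0.0
need x 0.04 y 0.01 z 1.25 rz -0.01
```

View pics/c1.png

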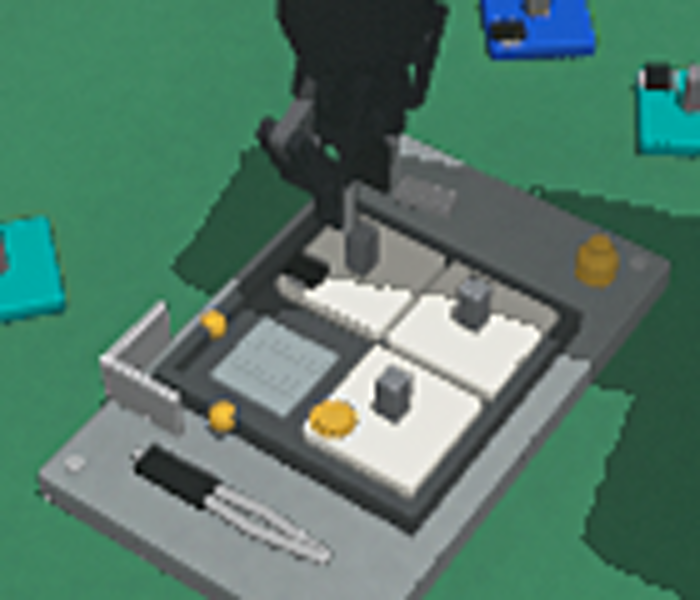

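The bare carrier is now at (475,300), the can carrier at (390,395), and the chip post is under the jaws at (362,245). Descending and gripping it.

Call:
{"api": "step_arm", "payload": {
  "targets": [
    {"x": 0.02, "y": 0, "z": 0.6, "rx": 0, "ry": 0, "rz": 0, "fingers": 0.35},
    {"x": 0, "y": 0, "z": 0.63, "rx": 0, "ry": 0, "rz": 0, "fingers": 0.35},
    {"x": 0, "y": 0, "z": 0, "rx": 0, "ry": 0, "rz": 0, "fingers": 0.35},
    {"x": 0, "y": 0, "z": 0, "rx": 0, "ry": 0, "rz": 0, "fingers": 0.2},
    {"x": 0, "y": 0, "z": 0, "rx": 0, "ry": 0, "rz": 0, "fingers": 0.2},
    {"x": 0, "y": 0, "z": 0, "rx": 0, "ry": 0, "rz": 0, "fingers": 0.1},
    {"x": 0, "y": 0, "z": 0, "rx": 0, "ry": 0, "rz": 0, "fingers": 0.1},
    {"x": 0, "y": 0, "z": 0, "rx": 0, "ry": 0, "rz": 0, "fingers": 0.1},
    {"x": 0, "y": 0, "z": -0.01, "rx": 0, "ry": 0, "rz": 0, "fingers": 0.1}
  ]
}}

```text
clock: 15.45
ee_pos: [0.5682, -0.0138, 0.0632]
orientation: [0.159, 0.987, 0.0, 0.0]
contact_force: [0.9, 0.8, 1.5]
grip_width: 0.0135
gripper_force: 25.5
```

```bash
python3 -c "
from h import *
where((33,32),63);avg(6)"
```

```text
t15.45 stage mm [ 33.39 -38.15] z 63.2 yaw err -0.01 tilt [ 0.04 -0.  ] F [0.63 1.09 1.51] w 13.5 g 25.5
need x 0.01 y 2.34 z 0.01 rz -0.00
avgF [0.8  0.75 4.27] sd [0.45 0.33 1.47] pos [ 33.4  -38.16  63.16] sd [0.01 0.01 0.01]
```

Call:
{"api": "step_arm", "payload": {
  "targets": [
    {"x": 0, "y": 0.1, "z": -0.01, "rx": 0, "ry": 0, "rz": 0, "fingers": 0.1},
    {"x": 0, "y": 0.25, "z": 0, "rx": 0, "ry": 0, "rz": 0, "fingers": 0.1},
    {"x": 0, "y": 0.3, "z": 0, "rx": 0, "ry": 0, "rz": 0, "fingers": 0.1},
    {"x": 0, "y": 0.3, "z": 0, "rx": 0, "ry": 0, "rz": 0, "fingers": 0.1},
    {"x": 0, "y": 0.3, "z": 0, "rx": 0, "ry": 0, "rz": 0, "fingers": 0.1},
    {"x": 0, "y": 0.3, "z": 0, "rx": 0, "ry": 0, "rz": 0, "fingers": 0.1},
    {"x": 0, "y": 0.3, "z": 0, "rx": 0, "ry": 0, "rz": 0, "fingers": 0.1},
    {"x": 0, "y": 0.3, "z": 0, "rx": 0, "ry": 0, "rz": 0, "fingers": 0.1},
    {"x": 0, "y": 0.18, "z": 0, "rx": 0, "ry": 0, "rz": 0, "fingers": 0.1},
    {"x": 0, "y": 0, "z": 0, "rx": 0, "ry": 0, "rz": 0, "fingers": 0.1}
  ]
}}

```text
clock: 17.0
ee_pos: [0.5901, 0.053, 0.0632]
orientation: [0.159, 0.987, 0.0, 0.0]
contact_force: [1.3, 0.5, 3.5]
grip_width: 0.0134
gripper_force: 25.7
```

```bash
python3 -c "
from h import *
where((35,35),63);avg(6)"
```

```text
t17.00 stage mm [33.16 32.22] z 63.2 yaw err 0.01 tilt [0.01 0.02] F [1.11 0.92 3.46] w 13.4 g 25.7
need x -0.06 y 0.09 z 0.01 rz 0.00
avgF [0.19 1.18 3.29] sd [0.64 0.33 0.31] pos [33.18 31.79 63.17] sd [0.02 0.23 0.01]
```

Call:
{"api": "step_arm", "payload": {
  "targets": [
    {"x": -0.01, "y": 0.02, "z": 0, "rx": 0, "ry": 0, "rz": 0, "fingers": 0.1},
    {"x": -0.01, "y": 0.02, "z": 0, "rx": 0, "ry": 0, "rz": 0, "fingers": 0.1},
    {"x": -0.01, "y": 0.02, "z": 0, "rx": 0, "ry": 0, "rz": 0, "fingers": 0.1},
    {"x": -0.01, "y": 0.02, "z": 0, "rx": 0, "ry": 0, "rz": 0, "fingers": 0.1},
    {"x": 0, "y": 0, "z": 0, "rx": 0, "ry": 0, "rz": 0, "fingers": 0.1},
    {"x": 0, "y": 0, "z": 0, "rx": 0, "ry": 0, "rz": 0, "fingers": 0.1}
  ]
}}

```text
clock: 18.05
ee_pos: [0.5919, 0.0545, 0.0632]
orientation: [0.159, 0.987, 0.0, 0.0]
contact_force: [0.0, -1.0, 2.7]
grip_width: 0.0136
gripper_force: 25.6
```

```bash
python3 -c "
from h import *
where((35,35),63);avg(6)"
```

```text
t18.05 stage mm [34.44 34.16] z 63.2 yaw err -0.01 tilt [0.01 0.  ] F [ 0.34 -0.9   2.73] w 13.6 g 25.6
need x -0.02 y 0.03 z 0.01 rz -0.00
avgF [ 0.79 -0.09  2.65] sd [0.32 0.43 0.51] pos [34.45 34.16 63.17] sd [0.02 0.01 0.01]
```

Call:
{"api": "step_arm", "payload": {
  "targets": [
    {"x": -0.006, "y": 0.006, "z": 0, "rx": 0, "ry": 0, "rz": 0, "fingers": 0.1},
    {"x": -0.006, "y": 0.006, "z": 0, "rx": 0, "ry": 0, "rz": 0, "fingers": 0.1},
    {"x": 0, "y": 0, "z": 0, "rx": 0, "ry": 0, "rz": 0, "fingers": 0.1}
  ]
}}

```text
clock: 18.73
ee_pos: [0.5923, 0.0547, 0.0632]
orientation: [0.159, 0.987, -0.0, -0.0]
contact_force: [-1.4, -0.1, 3.1]
grip_width: 0.0132
gripper_force: 25.7
```

```bash
python3 -c "
from h import *
avg(4)"
```

```text
avgF [-1.4  -0.55  3.2 ] sd [0.74 0.2  0.3 ] pos [34.71 34.44 63.17] sd [0.01 0.01 0.01]
```

Call:
{"api": "step_arm", "payload": {
  "targets": [
    {"x": -0.005, "y": 0.006, "z": 0, "rx": 0, "ry": 0, "rz": 0, "fingers": 0.1},
    {"x": -0.003, "y": 0.006, "z": 0, "rx": 0, "ry": 0, "rz": 0, "fingers": 0.1},
    {"x": 0, "y": 0, "z": 0, "rx": 0, "ry": 0, "rz": 0, "fingers": 0.1}
  ]
}}

```text
clock: 19.3
ee_pos: [0.5927, 0.0549, 0.0632]
orientation: [0.159, 0.987, -0.0, 0.0]
contact_force: [-0.5, -0.5, 3.5]
grip_width: 0.0135
gripper_force: 25.7
```

```bash
python3 -c "
from h import *
avg(4)"
```

```text
avgF [ 0.03 -0.48  3.07] sd [0.49 0.29 0.49] pos [35.04 34.82 63.16] sd [0.01 0.01 0.01]
```

Call:
{"api": "step_arm", "payload": {
  "targets": [
    {"x": -0.006, "y": 0.006, "z": 0, "rx": 0, "ry": 0, "rz": 0, "fingers": 0.1},
    {"x": -0.006, "y": 0.006, "z": 0, "rx": 0, "ry": 0, "rz": 0, "fingers": 0.1},
    {"x": 0, "y": 0, "z": 0, "rx": 0, "ry": 0, "rz": 0, "fingers": 0.1}
  ]
}}

```text
clock: 19.88
ee_pos: [0.5931, 0.0552, 0.0632]
orientation: [0.159, 0.987, 0.0, -0.0]
contact_force: [-1.4, -0.6, 2.6]
grip_width: 0.0135
gripper_force: 25.7
```

```bash
python3 -c "
from h import *
avg(3)"
```

```text
avgF [-0.85 -0.81  3.02] sd [0.46 0.19 0.33] pos [35.37 35.2  63.19] sd [0.01 0.01 0.01]
```

Call:
{"api": "step_arm", "payload": {
  "targets": [
    {"x": -0.006, "y": 0.006, "z": 0, "rx": 0, "ry": 0, "rz": 0, "fingers": 0.1},
    {"x": -0.006, "y": 0.006, "z": 0, "rx": 0, "ry": 0, "rz": 0, "fingers": 0.1},
    {"x": 0, "y": 0, "z": 0, "rx": 0, "ry": 0, "rz": 0, "fingers": 0.1}
  ]
}}

```text
clock: 20.4
ee_pos: [0.5936, 0.0554, 0.0632]
orientation: [0.159, 0.987, 0.0, 0.0]
contact_force: [-1.0, -0.6, 2.9]
grip_width: 0.0129
gripper_force: 25.6
```

```bash
python3 -c "
from h import *
avg(3)"
```

```text
avgF [-0.55 -0.56  2.76] sd [0.22 0.24 0.32] pos [35.73 35.56 63.16] sd [0.01 0.01 0.02]
```

Call:
{"api": "step_arm", "payload": {
  "targets": [
    {"x": -0.006, "y": 0.006, "z": 0, "rx": 0, "ry": 0, "rz": 0, "fingers": 0.1},
    {"x": -0.006, "y": 0.006, "z": 0, "rx": 0, "ry": 0, "rz": 0, "fingers": 0.1},
    {"x": 0, "y": 0, "z": 0, "rx": 0, "ry": 0, "rz": 0, "fingers": 0.1}
  ]
}}

```text
clock: 20.92
ee_pos: [0.5941, 0.0556, 0.0632]
orientation: [0.159, 0.987, 0.0, -0.0]
contact_force: [-1.3, -0.5, 2.0]
grip_width: 0.0135
gripper_force: 25.6
```

```bash
python3 -c "
from h import *
avg(3)"
```

```text
avgF [-0.63 -0.72  2.25] sd [0.33 0.3  0.5 ] pos [36.1  35.91 63.17] sd [0.01 0.   0.01]
```

Call:
{"api": "step_arm", "payload": {
  "targets": [
    {"x": -0.006, "y": 0.006, "z": 0, "rx": 0, "ry": 0, "rz": 0, "fingers": 0.1},
    {"x": -0.006, "y": 0.006, "z": 0, "rx": 0, "ry": 0, "rz": 0, "fingers": 0.1},
    {"x": 0, "y": 0, "z": 0, "rx": 0, "ry": 0, "rz": 0, "fingers": 0.1}
  ]
}}

```text
clock: 21.45
ee_pos: [0.5945, 0.0559, 0.0631]
orientation: [0.159, 0.987, 0.0, -0.0]
contact_force: [-0.7, -0.6, 2.6]
grip_width: 0.0135
gripper_force: 25.6
```

```bash
python3 -c "
from h import *
avg(3)"
```

```text
avgF [-0.04 -0.38  2.23] sd [0.45 0.31 0.29] pos [36.44 36.27 63.15] sd [0.01 0.   0.01]
```

Call:
{"api": "step_arm", "payload": {
  "targets": [
    {"x": -0.006, "y": 0.006, "z": 0, "rx": 0, "ry": 0, "rz": 0, "fingers": 0.1},
    {"x": -0.006, "y": 0.006, "z": 0, "rx": 0, "ry": 0, "rz": 0, "fingers": 0.1},
    {"x": 0, "y": 0, "z": 0, "rx": 0, "ry": 0, "rz": 0, "fingers": 0.1}
  ]
}}

```text
clock: 21.98
ee_pos: [0.5949, 0.0561, 0.0632]
orientation: [0.159, 0.987, -0.0, -0.0]
contact_force: [-1.8, -0.5, 3.1]
grip_width: 0.0135
gripper_force: 25.6
```

```bash
python3 -c "
from h import *
avg(3)"
```

```text
avgF [-0.89 -1.09  3.01] sd [0.64 0.43 0.17] pos [36.77 36.61 63.17] sd [0.01 0.   0.01]
```

Call:
{"api": "step_arm", "payload": {
  "targets": [
    {"x": -0.006, "y": 0.006, "z": 0, "rx": 0, "ry": 0, "rz": 0, "fingers": 0.1},
    {"x": -0.006, "y": 0.006, "z": 0, "rx": 0, "ry": 0, "rz": 0, "fingers": 0.1},
    {"x": 0, "y": 0, "z": 0, "rx": 0, "ry": 0, "rz": 0, "fingers": 0.1}
  ]
}}

```text
clock: 22.5
ee_pos: [0.5952, 0.0563, 0.0632]
orientation: [0.159, 0.987, -0.0, -0.0]
contact_force: [-4.8, -0.0, 5.6]
grip_width: 0.0133
gripper_force: 25.9
```

```bash
python3 -c "
from h import *
avg(3)"
```

```text
avgF [-4.26 -1.65  5.43] sd [0.29 0.08 0.34] pos [36.97 36.95 63.16] sd [0.01 0.01 0.01]
```

X contact found at about 36.9. Backing off in x and feeling for y.

Call:
{"api": "step_arm", "payload": {
  "targets": [
    {"x": 0.01, "y": 0.004, "z": 0, "rx": 0, "ry": 0, "rz": 0, "fingers": 0.1},
    {"x": 0, "y": 0.004, "z": 0, "rx": 0, "ry": 0, "rz": 0, "fingers": 0.1},
    {"x": 0, "y": 0, "z": 0, "rx": 0, "ry": 0, "rz": 0, "fingers": 0.1}
  ]
}}

```text
clock: 23.02
ee_pos: [0.5952, 0.0566, 0.0632]
orientation: [0.159, 0.987, 0.0, 0.0]
contact_force: [-3.5, -1.1, 2.9]
grip_width: 0.0129
gripper_force: 25.7
```

```bash
python3 -c "
from h import *
avg(3)"
```

```text
avgF [-2.68 -1.45  3.21] sd [0.34 0.47 0.52] pos [36.9  37.23 63.18] sd [0.01 0.   0.02]
```

Call:
{"api": "step_arm", "payload": {
  "targets": [
    {"x": 0.01, "y": 0.004, "z": 0, "rx": 0, "ry": 0, "rz": 0, "fingers": 0.1},
    {"x": 0, "y": 0.005, "z": 0, "rx": 0, "ry": 0, "rz": 0, "fingers": 0.1},
    {"x": 0, "y": 0, "z": 0, "rx": 0, "ry": 0, "rz": 0, "fingers": 0.1}
  ]
}}

```text
clock: 23.55
ee_pos: [0.5952, 0.057, 0.0632]
orientation: [0.159, 0.987, 0.0, 0.0]
contact_force: [-0.3, -0.4, 0.9]
grip_width: 0.0133
gripper_force: 25.5
```

```bash
python3 -c "
from h import *
avg(3)"
```

```text
avgF [ 0.37 -0.46  1.15] sd [0.45 0.35 0.31] pos [36.68 37.55 63.18] sd [0.02 0.01 0.01]
```

Call:
{"api": "step_arm", "payload": {
  "targets": [
    {"x": 0, "y": 0.005, "z": 0, "rx": 0, "ry": 0, "rz": 0, "fingers": 0.1},
    {"x": 0, "y": 0.006, "z": 0, "rx": 0, "ry": 0, "rz": 0, "fingers": 0.1},
    {"x": 0, "y": 0, "z": 0, "rx": 0, "ry": 0, "rz": 0, "fingers": 0.1}
  ]
}}

```text
clock: 24.08
ee_pos: [0.5951, 0.0573, 0.0632]
orientation: [0.159, 0.987, -0.0, -0.0]
contact_force: [-0.7, -1.1, 1.8]
grip_width: 0.0132
gripper_force: 25.5
```

```bash
python3 -c "
from h import *
avg(3)"
```

```text
avgF [ 0.19 -0.58  1.41] sd [0.39 0.59 0.27] pos [36.53 37.81 63.18] sd [0.01 0.   0.01]
```

Call:
{"api": "step_arm", "payload": {
  "targets": [
    {"x": 0, "y": 0.006, "z": 0, "rx": 0, "ry": 0, "rz": 0, "fingers": 0.1},
    {"x": 0, "y": 0.006, "z": 0, "rx": 0, "ry": 0, "rz": 0, "fingers": 0.1},
    {"x": 0, "y": 0, "z": 0, "rx": 0, "ry": 0, "rz": 0, "fingers": 0.1}
  ]
}}

```text
clock: 24.6
ee_pos: [0.5952, 0.0577, 0.0632]
orientation: [0.159, 0.987, -0.0, 0.0]
contact_force: [-0.1, -2.2, 1.8]
grip_width: 0.0133
gripper_force: 25.5
```

```bash
python3 -c "
from h import *
avg(3)"
```

```text
avgF [-0.01 -0.99  1.56] sd [0.49 1.11 0.47] pos [36.55 38.19 63.18] sd [0.   0.01 0.01]
```

Call:
{"api": "step_arm", "payload": {
  "targets": [
    {"x": 0, "y": 0.005, "z": 0, "rx": 0, "ry": 0, "rz": 0, "fingers": 0.1},
    {"x": 0, "y": 0.004, "z": 0, "rx": 0, "ry": 0, "rz": 0, "fingers": 0.1},
    {"x": 0, "y": 0, "z": 0, "rx": 0, "ry": 0, "rz": 0, "fingers": 0.1}
  ]
}}

```text
clock: 25.12
ee_pos: [0.5953, 0.0579, 0.0632]
orientation: [0.159, 0.987, 0.0, -0.0]
contact_force: [0.7, -0.3, 2.1]
grip_width: 0.0132
gripper_force: 25.5
```

```bash
python3 -c "
from h import *
avg(3)"
```

```text
avgF [ 0.01 -0.6   1.85] sd [0.68 0.38 0.19] pos [36.55 38.46 63.16] sd [0.01 0.01 0.01]
```

Call:
{"api": "step_arm", "payload": {
  "targets": [
    {"x": 0, "y": 0.006, "z": 0, "rx": 0, "ry": 0, "rz": 0, "fingers": 0.1},
    {"x": 0, "y": 0.005, "z": 0, "rx": 0, "ry": 0, "rz": 0, "fingers": 0.1},
    {"x": 0, "y": 0, "z": 0, "rx": 0, "ry": 0, "rz": 0, "fingers": 0.1}
  ]
}}

```text
clock: 25.65
ee_pos: [0.5954, 0.0582, 0.0632]
orientation: [0.159, 0.987, 0.0, 0.0]
contact_force: [-0.4, -1.0, 1.9]
grip_width: 0.0135
gripper_force: 25.5
```

```bash
python3 -c "
from h import *
avg(3)"
```

```text
avgF [ 0.46 -0.32  1.86] sd [0.46 0.55 0.43] pos [36.56 38.8  63.18] sd [0.01 0.01 0.01]
```

Call:
{"api": "step_arm", "payload": {
  "targets": [
    {"x": 0, "y": 0.006, "z": 0, "rx": 0, "ry": 0, "rz": 0, "fingers": 0.1},
    {"x": 0, "y": 0.005, "z": 0, "rx": 0, "ry": 0, "rz": 0, "fingers": 0.1},
    {"x": 0, "y": 0, "z": 0, "rx": 0, "ry": 0, "rz": 0, "fingers": 0.1}
  ]
}}

```text
clock: 26.18
ee_pos: [0.5955, 0.0585, 0.0632]
orientation: [0.159, 0.987, -0.0, 0.0]
contact_force: [0.2, -0.2, 1.4]
grip_width: 0.0133
gripper_force: 25.5
```

```bash
python3 -c "
from h import *
avg(3)"
```

```text
avgF [0.34 0.15 1.48] sd [0.33 0.37 0.15] pos [36.55 39.13 63.17] sd [0.01 0.01 0.  ]
```

Call:
{"api": "step_arm", "payload": {
  "targets": [
    {"x": 0, "y": 0.006, "z": 0, "rx": 0, "ry": 0, "rz": 0, "fingers": 0.1},
    {"x": 0, "y": 0.005, "z": 0, "rx": 0, "ry": 0, "rz": 0, "fingers": 0.1},
    {"x": 0, "y": 0, "z": 0, "rx": 0, "ry": 0, "rz": 0, "fingers": 0.1}
  ]
}}

```text
clock: 26.7
ee_pos: [0.5956, 0.0589, 0.0632]
orientation: [0.159, 0.987, -0.0, -0.0]
contact_force: [0.1, 0.5, 1.1]
grip_width: 0.0135
gripper_force: 25.4
```

```bash
python3 -c "
from h import *
avg(3)"
```

```text
avgF [0.04 0.08 1.09] sd [0.5  0.29 0.17] pos [36.56 39.45 63.18] sd [0.01 0.01 0.01]
```

Call:
{"api": "step_arm", "payload": {
  "targets": [
    {"x": 0, "y": 0.005, "z": 0, "rx": 0, "ry": 0, "rz": 0, "fingers": 0.1},
    {"x": 0, "y": 0.004, "z": 0, "rx": 0, "ry": 0, "rz": 0, "fingers": 0.1},
    {"x": 0, "y": 0, "z": 0, "rx": 0, "ry": 0, "rz": 0, "fingers": 0.1}
  ]
}}

```text
clock: 27.22
ee_pos: [0.5957, 0.059, 0.0632]
orientation: [0.159, 0.987, -0.0, -0.0]
contact_force: [-0.6, -1.2, 1.4]
grip_width: 0.0134
gripper_force: 25.5
```

```bash
python3 -c "
from h import *
avg(3)"
```

```text
avgF [-0.08 -1.48  1.38] sd [0.22 0.21 0.34] pos [36.57 39.63 63.18] sd [0.01 0.   0.01]
```

Y contact begins at about 39.6. Bringing both up to load in small steps.

Call:
{"api": "step_arm", "payload": {
  "targets": [
    {"x": -0.005, "y": 0.003, "z": 0, "rx": 0, "ry": 0, "rz": 0, "fingers": 0.1},
    {"x": -0.005, "y": 0.003, "z": 0, "rx": 0, "ry": 0, "rz": 0, "fingers": 0.1},
    {"x": 0, "y": 0, "z": 0, "rx": 0, "ry": 0, "rz": 0, "fingers": 0.1}
  ]
}}

```text
clock: 27.75
ee_pos: [0.5959, 0.0591, 0.0632]
orientation: [0.159, 0.987, -0.0, -0.0]
contact_force: [-2.9, -3.1, 3.5]
grip_width: 0.0136
gripper_force: 25.7
```

```bash
python3 -c "
from h import *
avg(6)"
```

```text
avgF [-2.27 -4.34  3.7 ] sd [0.47 0.62 0.27] pos [36.78 39.78 63.17] sd [0.02 0.02 0.02]
```

Call:
{"api": "step_arm", "payload": {
  "targets": [
    {"x": -0.004, "y": 0.001, "z": 0, "rx": 0, "ry": 0, "rz": 0, "fingers": 0.1},
    {"x": 0, "y": 0, "z": 0, "rx": 0, "ry": 0, "rz": 0, "fingers": 0.1},
    {"x": 0, "y": 0, "z": 0, "rx": 0, "ry": 0, "rz": 0, "fingers": 0.1}
  ]
}}

```text
clock: 28.42
ee_pos: [0.596, 0.0591, 0.0632]
orientation: [0.159, 0.987, -0.0, -0.0]
contact_force: [-5.1, -3.3, 5.5]
grip_width: 0.013
gripper_force: 25.8
```

```bash
python3 -c "
from h import *
avg(6)"
```

```text
avgF [-3.55 -4.53  4.4 ] sd [0.24 0.36 0.55] pos [36.84 39.8  63.16] sd [0.02 0.01 0.02]
```

Call:
{"api": "step_arm", "payload": {
  "targets": [
    {"x": -0.005, "y": 0.002, "z": 0, "rx": 0, "ry": 0, "rz": 0, "fingers": 0.1},
    {"x": 0, "y": 0, "z": 0, "rx": 0, "ry": 0, "rz": 0, "fingers": 0.1},
    {"x": 0, "y": 0, "z": 0, "rx": 0, "ry": 0, "rz": 0, "fingers": 0.1}
  ]
}}

```text
clock: 29.1
ee_pos: [0.596, 0.0591, 0.0632]
orientation: [0.159, 0.987, -0.0, -0.0]
contact_force: [-6.0, -2.8, 4.8]
grip_width: 0.0136
gripper_force: 25.9
```

```bash
python3 -c "
from h import *
avg(6)"
```

```text
avgF [-4.22 -4.78  5.09] sd [0.57 0.41 0.29] pos [36.89 39.81 63.17] sd [0.01 0.01 0.01]
```

Call:
{"api": "step_arm", "payload": {
  "targets": [
    {"x": -0.005, "y": 0.002, "z": -0.005, "rx": 0, "ry": 0, "rz": 0, "fingers": 0.1},
    {"x": 0, "y": 0, "z": 0, "rx": 0, "ry": 0, "rz": 0, "fingers": 0.1},
    {"x": 0, "y": 0, "z": 0, "rx": 0, "ry": 0, "rz": 0, "fingers": 0.1}
  ]
}}

```text
clock: 29.78
ee_pos: [0.5961, 0.0591, 0.0632]
orientation: [0.159, 0.987, -0.0, -0.001]
contact_force: [-4.9, -3.2, 4.2]
grip_width: 0.0131
gripper_force: 25.8
```

```bash
python3 -c "
from h import *
avg(8);where()"
```

```text
avgF [-4.32 -4.97  4.52] sd [0.4  0.31 0.34] pos [36.92 39.82 63.19] sd [0.01 0.01 0.01]
t30.18 stage mm [36.93 39.82] z 63.2 yaw err -0.01 tilt [-0.07 -0.01] F [-4.47 -5.51  4.21] w 13.3 g 25.8
```

Call:
{"api": "step_arm", "payload": {
  "targets": [
    {"x": -0.006, "y": 0.002, "z": 0, "rx": 0, "ry": 0, "rz": 0, "fingers": 0.1},
    {"x": 0, "y": 0, "z": 0, "rx": 0, "ry": 0, "rz": 0, "fingers": 0.1},
    {"x": 0, "y": 0, "z": 0, "rx": 0, "ry": 0, "rz": 0, "fingers": 0.1}
  ]
}}

```text
clock: 30.55
ee_pos: [0.5961, 0.0591, 0.0632]
orientation: [0.159, 0.987, -0.0, -0.001]
contact_force: [-6.4, -3.1, 6.0]
grip_width: 0.0134
gripper_force: 26.0
```

```bash
python3 -c "
from h import *
avg(8);where()"
```

```text
avgF [-5.74 -5.54  5.06] sd [0.58 0.73 0.72] pos [36.99 39.85 63.18] sd [0.01 0.01 0.01]
t30.95 stage mm [36.98 39.82] z 63.2 yaw err -0.02 tilt [-0.09 -0.01] F [-7.05 -5.57  5.41] w 13.3 g 26.0
```

Both axes read about 5.6 N, including roughly 0.7 N of floor friction each. Letting go.

Call:
{"api": "step_arm", "payload": {
  "targets": [
    {"x": 0, "y": 0, "z": 0, "rx": 0, "ry": 0, "rz": 0, "fingers": 0.35},
    {"x": 0, "y": 0, "z": 0, "rx": 0, "ry": 0, "rz": 0, "fingers": 0.35},
    {"x": 0, "y": 0, "z": 0, "rx": 0, "ry": 0, "rz": 0, "fingers": 0.35},
    {"x": 0, "y": 0, "z": -0.6, "rx": 0, "ry": 0, "rz": 0, "fingers": 0.35},
    {"x": 0, "y": 0, "z": -0.8, "rx": 0, "ry": 0, "rz": 0, "fingers": 0.35},
    {"x": 0.5, "y": 0, "z": -1, "rx": 0, "ry": 0, "rz": 0, "fingers": 0.35},
    {"x": 1, "y": 0, "z": -1, "rx": 0, "ry": 0, "rz": 0, "fingers": 0.35},
    {"x": 1, "y": 0, "z": -1, "rx": 0, "ry": 0, "rz": 0, "fingers": 0.35},
    {"x": 1, "y": 0.5, "z": 0, "rx": 0, "ry": 0, "rz": 0, "fingers": 0.35},
    {"x": 1, "y": 1, "z": 0, "rx": 0, "ry": 0, "rz": 0, "fingers": 0.35}
  ]
}}

```text
clock: 32.2
ee_pos: [0.4821, 0.1447, 0.1972]
orientation: [0.16, 0.987, 0.0, 0.001]
contact_force: [1.4, -0.2, -1.2]
grip_width: 0.0296
gripper_force: 0.0
```

Call:
{"api": "step_arm", "payload": {
  "targets": [
    {"x": 1, "y": 1, "z": 0, "rx": 0, "ry": 0, "rz": 0, "fingers": 0.35},
    {"x": 1, "y": 1, "z": 0, "rx": 0, "ry": 0, "rz": 0, "fingers": 0.35},
    {"x": 1, "y": 1, "z": 0, "rx": 0, "ry": 0, "rz": 0, "fingers": 0.35},
    {"x": 0, "y": 1, "z": 0, "rx": 0, "ry": 0, "rz": 0, "fingers": 0.35},
    {"x": 0, "y": 1, "z": 0, "rx": 0, "ry": 0, "rz": 0, "fingers": 0.35},
    {"x": 0, "y": 1, "z": 0, "rx": 0, "ry": 0, "rz": 0, "fingers": 0.35},
    {"x": 0, "y": 1, "z": 0, "rx": 0, "ry": 0, "rz": 0, "fingers": 0.35},
    {"x": 0, "y": 0, "z": 0, "rx": 0, "ry": 0, "rz": 0, "fingers": 0.35}
  ]
}}

```text
clock: 33.2
ee_pos: [0.4634, 0.3733, 0.1962]
orientation: [0.159, 0.987, 0.0, 0.0]
contact_force: [-0.8, -0.5, 0.4]
grip_width: 0.0297
gripper_force: 0.0
```

```bash
python3 -c "
from h import *
a=optics.snapshot('top')[135:235,190:320];b=optics.snapshot('side')[125:245,180:320];where()
cv2.imwrite('pics/e1.png',np.hstack([cv2.resize(a,(442,340),interpolation=2),cv2.resize(b,(350,340),interpolation=2)])[:,:,::-1])"
```

```text
t33.30 stage mm [-187.54  294.88] z 196.0 yaw err 0.00 tilt [0.02 0.01] F [ 0.52 -0.11 -0.86] w 30.1 g 0.0
```

View pics/e1.png

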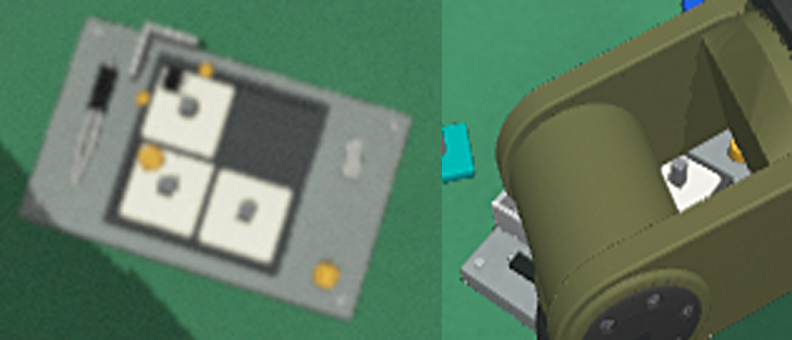

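The top view shows the chip carrier in the viewing corner (post 188,105), the can carrier at near_left (168,185) and the bare carrier in the former empty cell (248,210). The walls and the loose items look undisturbed, so I'm handing in.

```bash
python3 -c "
from plant import env
print(env.close_job())"
```

```text
the job is handed in; nothing more can be done
None
```

The job is handed in: the carriers were moved in the order asked, and the chip carrier was pressed against both stop screws at an estimated 5 N each (about 5.6 N at the wrist, less floor friction), then released at 33 s with no wall shift seen; the judge's verdict was not shown.

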